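# Tip the order into its box and hold the clip open over the order card

### The job

First tip the four pad eyes out of the hinged counting tray into the wooden order box below its lip, and let the tray back down. Then pick up the steel spring clip by its two wings, squeeze it wide open and carry it to the order card, and finish while holding it there in the air: jaws gaping astride the middle of the card's top edge, reaching about a centimetre down either side without touching card or stand, ready for the clerk to slip in the docket. Leave the other goods on the counter where they are.

Things in the scene. Friction and masses are not known exactly. Their poses are not given: they have to be found in the camera images.
- stand: Fixed dark-wood tipping stand, one piece with the order box. Origin on the counter under the middle of the tray's hinge; x along the hinge, box on the -y side, tray on the +y side, pouring towards -y. Box: outside 170 mm along x, y from 0 to -155 mm, walls 6 mm, rim 56 mm above the counter; its far wall (y -154 to -162 mm) is a 110 mm high backboard.
- box_in (a point): Centre of the order box's inner floor, 6 mm above the counter (inside 158 mm along x, 143 mm along y); axes as stand.
- tray (a joint): Angle of the steel counting tray about its hinge, rad: 0 lying level (as at the start), grows as the bar end is raised, stop at 1.15. Freely hinged, about 350 g: it sinks back to 0 when let go. The pieces start sliding at roughly 0.45 to 0.7 rad; tip it to about 1 rad and wait a moment to empty it.
- tray_hinge (a point): Middle of the tray's hinge line, 75 mm above the counter, level with the tray floor's top face; the axes turn with the tray (x along the hinge, y towards the bar, z up out of the floor). Tray: 124 mm wide, floor from y = -22 (open pouring lip) to +132 mm, 20 mm high side and back walls.
- tray_bar (a point): Middle of the round brass lifting bar at the tray's end, 12 mm thick, 115 mm long along the tray's x, 185 mm out from the hinge line (y) and 12 mm above it (z); 87 mm above the counter when level. Clear gap of 47 mm between bar and tray back wall; it is held at its two ends only, and turns freely in a pinch. Axes turn with the tray.
- eye0: Bronze pad eye: base plate 36 x 26 x 8 mm with an arched eye, 23 mm high, 60 g; starts loose on the tray. Origin at the centre of the underside.
- eye1: As eye0.
- eye2: As eye0.
- eye3: As eye0.
- clip: Steel spring clip, 90 g, 76 mm high, standing loose on its closed lips, wings up in a V, 44 mm over the tips. Wings 32 mm wide (y), 42 mm long, 3 mm thick. This body is the -x half with the pivot: origin at the middle of the underside, y along pivot and lips (50 mm), x the way wings and lips move. Squeezing the wings along x (7 N at the tips) opens the lips; this half then tilts 0.35 rad about y.
- clip_jaw (a joint): Opening of the clip, rad: 0 closed (lips together), 0.7 wide open against its stop (lips about 25 mm apart, wings flat, parallel and 14 mm over their outsides). The spring closes it when let go.
- clip_pivot (a point): Middle of the clip's pivot (10 mm thick, along y), 36 mm above the lips' underside when closed, 33 to 34 mm when open. The wings are above it: grip them 25 to 35 mm above it, fingertips no lower than 5 mm above it.
- lip_a (a point): Lower inner edge of the lip of the half clip (-x side), at its middle.
- lip_b (a point): Lower inner edge of the lip of the other half (+x side), at its middle. Both lips lie 36 mm from the pivot axis.
- card: Fixed stand 50 x 100 mm holding the stiff order card upright: card 3 mm thick, 90 mm wide along y, its faces look along x; brass cheeks 28 mm wide up to 27 mm above the counter. Origin on the counter under the card.
- card_top (a point): Middle of the card's top edge, 110 mm above the counter; axes as card (x through the card's thickness, y along the edge, z up).
- cleat0: Bystander: bronze jam cleat, 30 x 85 mm, 33 mm high, loose. Origin at the centre of its underside.
- cleat1: Bystander: second jam cleat, as cleat0.
- chock: Bystander: brass chock, 50 x 110 mm, 49 mm high, loose. Origin at the centre of its underside.
- block: Bystander: wooden pulley block standing on end, 50 x 48 mm, 91 mm high, loose. Origin at the centre of its underside.
- mug: Bystander: white mug, 76 mm across, 85 mm high, loose. Origin at the centre of its underside.

How it is judged (in metres and radians):
On the way, in this order (a step that is already met when the one before it is completed fails the run):
1. all four pad eyes lie in the order box (x of eye0 in the frame of box_in between -0.08 and 0.08 m and y of eye0 in the frame of box_in between -0.075 and 0.075 m and z of eye0 in the frame of box_in between -0.01 and 0.06 m and x of eye1 in the frame of box_in between -0.08 and 0.08 m and y of eye1 in the frame of box_in between -0.075 and 0.075 m and z of eye1 in the frame of box_in between -0.01 and 0.06 m and x of eye2 in the frame of box_in between -0.08 and 0.08 m and y of eye2 in the frame of box_in between -0.075 and 0.075 m and z of eye2 in the frame of box_in between -0.01 and 0.06 m and x of eye3 in the frame of box_in between -0.08 and 0.08 m and y of eye3 in the frame of box_in between -0.075 and 0.075 m and z of eye3 in the frame of box_in between -0.01 and 0.06 m), for 0.2 s.
2. the clip is held spread open in the fingers, lifted clear of the counter (value of joint clip_jaw above 0.5 rad and contact force between the fingers and clip above 2 N and height (world z) of each of lip_a, lip_b above 0.03 m), for 0.2 s.
At the end, for the whole second after the job is handed in: All pad eyes in the box, tray down (<0.15 rad), clip held still in the fingers, open >0.5 rad, not touching card or stand, a lip on either side of the card, both lip edges 4-28 mm below its top edge, pivot within 20 mm of the edge's middle and 0.3 rad of its line (all of step 1 and value of joint tray below 0.15 rad and value of joint clip_jaw above 0.5 rad and contact force between the fingers and clip above 2 N and ((x of lip_a in the frame of card_top below -0.002 m and x of lip_b in the frame of card_top above 0.002 m) or (x of lip_a in the frame of card_top above 0.002 m and x of lip_b in the frame of card_top below -0.002 m)) and z of lip_a in the frame of card_top between -0.028 and -0.004 m and z of lip_b in the frame of card_top between -0.028 and -0.004 m and y of clip_pivot in the frame of card_top between -0.02 and 0.02 m and angle between the y axis of clip and the y axis of card_top, either way round below 0.3 rad and contact force between clip and card below 0.2 N and linear speed of clip below 0.03 m/s); the arm keeps its last pose, push and grip.
It fails at once if a bystander is shifted by more than 30 mm (distance of any of cleat0, cleat1, chock, block, mug from where it was at the start of the episode above 0.03 m).
It also fails if it takes over 61 s, if anything falls off the work surface, if the arm or the gripper's body presses on something with over 40 N, if the wrist force passes 120 N, or if a joint passes its speed limit or range.

### The arm

A 6-joint arm with a two-finger parallel gripper is mounted at the origin on the work surface. World frame = base frame: x ahead of the robot, y to its left, z up, the work surface at z = 0. Lengths are in m, angles in degrees, forces in N, time in s.
With the tool pointing down it reaches from about 0.375 to 0.9 m from the base axis. Payload 3.1 kg.
Tool frame: the origin (TCP) lies at the very end of the fingers, on their centre line; the grasp point (between the pads) lies 19 mm behind it (grip_point_offset is the distance from the TCP to the grasp point, in m); y points along the fingers, x is the direction in which the jaws open and shut, and the axes are right-handed (so a half turn about y gives the same grasp; the last joint's range is limited). The gripper opens to 87 mm and grips with 3 to 60 N. Pads are 19 mm wide; open, the fingers measure 117 mm over their backs; the gripper's body (75 mm by 190 mm) begins 51 mm behind the grasp point.
Start: joints at [66.836, 30.224, 82.088, -0, 67.689, -10.227], TCP at [0.14, 0.609, 0.223] pointing down, gripper open.
Joint ranges: [-176.69, 176.69], [-43.24, 126.21], [12.49, 139.97], [-82, 262], [0, 151.66], [-163.58, 163.58]. Speed limits (degrees/s): [159.86, 159.86, 180, 180, 180, 180].

### API

Orientations are given as a 3x3 rotation matrix whose columns are the frame's x, y, z axes.
In Python, from rig import * gives the robot as it stands.
- The arm moves only by the tool send_rows, never from a script. Its argument "moves" is text: rows parted by semicolons, each of 5 numbers parted by spaces: the finger opening in mm, from 0 to 87, then the shift along the tool's x, y, z in mm, then the turn about the tool's y in degrees. In form: fingers dx dy dz yaw; .... A call has 1 to 20 rows; each row shifts and turns the commanded pose from where the row before left it, along the tool's axes as they then stand; what a row does not reach is not made up. A row lasts 1/12 s, in which the tool goes at most 41.7 mm and 7.16 degrees, less where a joint would pass 70% of its speed; a pose out of reach is approached as far as the arm can. A call is refused whole if a number of a shift passes 41.7 or a number of a turn 7.16, either way. A call with a gripper value outside its range is refused whole. The fingers move at their own pace and stop on an object; the grip force is fixed at half the most. Time passes only in rows, so rows that do not move let the fingers close. It gives the time, the measured TCP pose, the force and the opening at its end, in the units of the state.
- read_state(): the state, without advancing time (a new reading comes with each control period).
- capture(name): name is "scene" or "top" or "wrist"; returns a dict with "image" (480x640x3 uint8, blue, green, red), "z_map" (480x640 float32, m along the optical axis (not along the pixel's ray), 0 where there is no reading), "mtx" (3x3 intrinsics, pixels), "origin" and "rotation" of the camera in the world; the wrist camera has in their place "tool_from_camera" (4x4, takes a point from camera to tool coordinates, whose origin is the TCP and whose axes are the tool frame's). Camera axes: x right, y up, looking along -z (the intrinsics and any distortion apply to the point x, -y, -z); pixel columns grow to the right and rows downward; lengths in m; the calibration is good to about 2 mm. A picture is of the moment at which its call begins: read the wrist's pose just before it.
- hand_in(): hands the job in, once; it reports no verdict.
Trained networks look in a picture, given as the dict that the camera call returned (one of the last four; its "shot" number tells which), for a name from the list of things; names that differ only in an ending like _2 or _b are one class to them, and where a whole thing is asked for, a point or a joint stands for the part that bears it (a point fixed in the world has none). Each returns a list of dicts, best first, with "p" (0 to 1); they miss things now and then, are a little off and sometimes report something else, mostly with a low value. They report only what shows in the picture. A call takes as long as a camera call.
- search_frame(picture, name): "bbox" ([left, top, right, bottom] in pixels, round what is visible of it).
- masks_of(picture, name): "region" (480x640 bool, what is visible of it) and "bbox" ([left, top, right, bottom] in pixels, round what is visible of it).
- mark_of(picture, name): "pixel" ([row, column] in pixels: a listed point, or the origin of a listed thing).
The state is a dict: "time_s": time; "joint_positions": joint angles; "qvel": joint speeds; "tau": joint torques, N m; "position": TCP position; "tcp_rot": TCP orientation; "force": force on the tool from outside, world axes, zero at the start; "moment": the same for the moment, N m; "opening": opening from 0.0 (shut) to 1.0 (fully open).
Only numpy, scipy, OpenCV 4.12 (cv2) and the standard library are available. Lean on these libraries where they do the work, as an engineer would, in place of code of your own. Each camera call takes 0.05 s, during which the arm holds its last target. There are 200 camera calls.

## Working session

There is one attempt and no reset: what is moved stays moved. The work goes in short steps, Python scripts to look and compute and a tool call to move; the robot and the scene stay as the last step left them, time stands still between calls to the robot, and variables do not carry over. Pictures are saved under pics/ and viewed, about 8 in all and at most 12, crops included, and the job is handed in when it is done.

Besides the shell and the picture viewer there is one more tool, called after ">>>" as name(argument=value, ...) on one line, values as JSON. send_rows: Moves the arm, as the interface text tells. Its arguments: {"type":"object","properties":{"moves":{"type":"string"}},"required":["moves"]}

```bash
ls; mkdir -p pics
cat > h.py <<'E'
from rig import *
import numpy as np, cv2
def cam(n):
    s=read_state(); c=capture(n)
    if 'tool_from_camera' in c:
        T=np.eye(4);T[:3,:3]=np.array(s['tcp_rot']);T[:3,3]=s['position']
        M=T@np.array(c['tool_from_camera']); c['origin']=M[:3,3]; c['rotation']=M[:3,:3]
    return c
def ray(c,rc):
    K=np.array(c['mtx']);v=np.array([(rc[1]-K[0,2])/K[0,0],-(rc[0]-K[1,2])/K[1,1],-1.])
    return np.array(c['rotation'])@v
def at_z(c,rc,z):
    r=ray(c,rc);o=np.array(c['origin']);return o+r*(z-o[2])/r[2]
def by_depth(c,rc):
    return np.array(c['origin'])+ray(c,rc)*c['z_map'][int(rc[0]),int(rc[1])]
def cloud(c,region):
    return np.array([by_depth(c,p) for p in np.argwhere(region) if c['z_map'][p[0],p[1]]>0])
E
python3 - <<'E'
from h import *
np.set_printoptions(precision=3,suppress=True)
s=read_state();print(s['time_s'],s['position'],s['tcp_rot'])
for n in['top','scene']:
    c=cam(n);cv2.imwrite(f'pics/{n}0.png',c['image']);print(n,c['origin'],c['mtx'])
    for o in ['stand','tray','tray_bar','tray_hinge','box_in','eye0','clip','clip_pivot','card','card_top','cleat0','chock','block','mug']:
        for m in mark_of(c,o)[:4]:
            if m['p']>.3: print(o,round(m['p'],2),np.round(m['pixel']),by_depth(c,np.clip(np.round(m['pixel']),0,[479,639])))
E
```

```text
pics
0.0 [0.14  0.608 0.222] [[ 0.224 -0.001 -0.975]
 [ 0.975 -0.002  0.224]
 [-0.002 -1.     0.   ]]
top [0.448 0.013 1.005] [[485.044   0.    324.759]
 [  0.    485.044 238.003]
 [  0.      0.      1.   ]]
stand 0.83 [282. 242.] [0.518 0.151 0.077]Traceback (most recent call last):
  File "<stdin>", line 7, in <module>
ValueError: it knows: block, box_in, card, card_top, chock, cleat, clip, clip_pivot, eye, lip, mug, stand, tray_bar, tray_hinge
```

Run:
```python
from h import *
np.set_printoptions(precision=3,suppress=True)
for n in['top','scene']:
    c=cam(n);cv2.imwrite(f'pics/{n}0.png',c['image']);print(n,c['origin'])
    for o in ['stand','tray_bar','tray_hinge','box_in','eye','clip','clip_pivot','card','card_top','cleat','chock','block','mug']:
        for m in mark_of(c,o)[:4]:
            if m['p']>.3: print(o,round(m['p'],2),np.round(m['pixel']),by_depth(c,np.clip(np.round(m['pixel']),0,[479,639])))
```

```text
top [0.448 0.013 1.005]
stand 0.89 [281. 241.] [0.521 0.154 0.074]
stand 0.45 [282. 236.] [0.518 0.163 0.077]
tray_bar 0.67 [279. 139.] [0.524 0.343 0.086]
tray_hinge 0.76 [282. 238.] [0.519 0.159 0.076]
tray_hinge 0.36 [265. 221.] [0.55  0.191 0.085]
box_in 0.6 [287. 278.] [0.513 0.088 0.005]
box_in 0.52 [178. 277.] [0.743 0.092 0.012]
eye 0.85 [296. 182.] [0.492 0.259 0.096]
eye 0.78 [270. 186.] [0.448 0.013 1.005]
eye 0.73 [296. 215.] [0.491 0.198 0.097]
eye 0.66 [263. 220.] [0.554 0.193 0.083]
clip 0.64 [296. 214.] [0.491 0.199 0.097]
clip 0.61 [332. 450.] [ 0.421 -0.251  0.044]
clip 0.36 [229. 424.] [ 0.616 -0.196  0.1  ]
clip_pivot 0.67 [330. 454.] [ 0.425 -0.26   0.041]
card_top 0.64 [223. 436.] [ 0.627 -0.218  0.104]
cleat 0.88 [305. 380.] [ 0.475 -0.121  0.006]
cleat 0.68 [290. 502.] [ 0.504 -0.372  0.012]
cleat 0.58 [281. 238.] [0.52  0.159 0.078]
chock 0.81 [179. 275.] [0.741 0.096 0.011]
chock 0.42 [265. 219.] [0.549 0.192 0.095]
block 0.55 [187. 440.] [ 0.713 -0.244  0.049]
mug 0.89 [203. 201.] [0.671 0.232 0.086]
mug 0.7 [280. 239.] [0.523 0.158 0.074]
scene [ 1.046 -0.771  0.668]
stand 0.92 [221. 329.] [0.533 0.152 0.006]
tray_bar 0.96 [153. 369.] [0.532 0.344 0.094]
tray_hinge 0.67 [190. 327.] [0.523 0.159 0.078]
box_in 0.54 [289. 264.] [ 0.543 -0.113 -0.   ]
eye 0.59 [188. 347.] [0.559 0.183 0.082]
eye 0.48 [178. 359.] [0.556 0.248 0.077]
eye 0.45 [178. 328.] [0.503 0.199 0.084]
eye 0.41 [168. 336.] [0.495 0.249 0.086]
clip 0.58 [314. 157.] [ 0.423 -0.27   0.002]
clip_pivot 0.96 [296. 156.] [ 0.425 -0.266  0.042]
clip_pivot 0.66 [311. 156.] [ 0.422 -0.27   0.009]
card 0.89 [336. 267.] [ 0.64  -0.24   0.031]
card_top 0.77 [288. 268.] [ 0.626 -0.21   0.104]
cleat 0.84 [284. 237.] [ 0.494 -0.131  0.004]
cleat 0.79 [365. 147.] [ 0.519 -0.384  0.03 ]
chock 0.84 [265. 410.] [0.768 0.049 0.039]
block 0.79 [377. 302.] [ 0.72  -0.262  0.001]
mug 0.81 [223. 416.] [0.711 0.22  0.022]
```

View pics/top0.png

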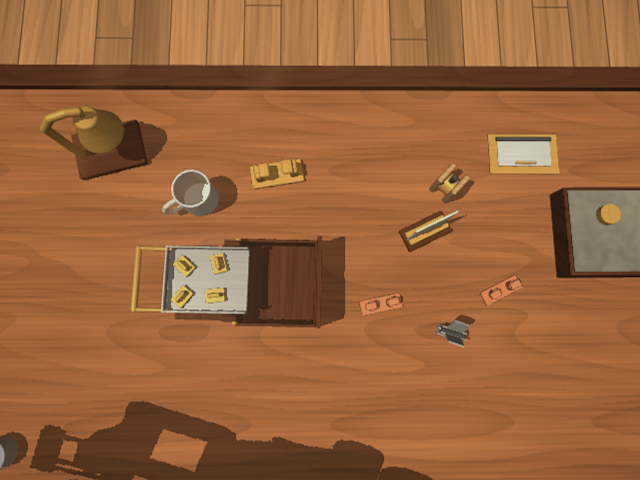

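View pics/scene0.png

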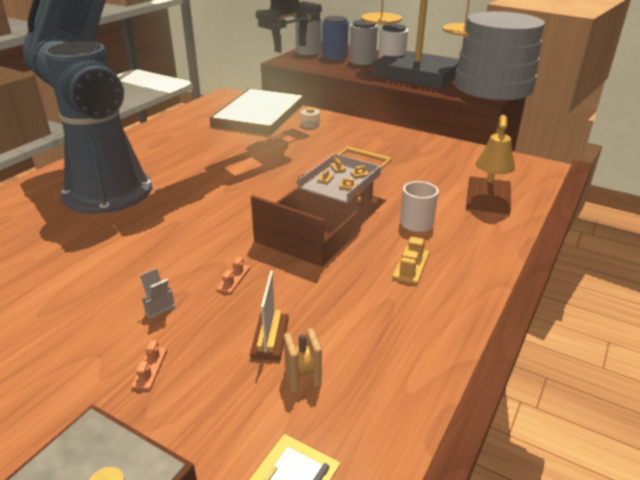

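The top view shows the tray with four eyes (cols 165-248, rows 247-313), its bar at col ~136, the clip near (331,454) and the card at (222,436). The scene view agrees with this. Next I fit the bar, clip and card axes.

Run:
```python
from h import *
np.set_printoptions(precision=4,suppress=True)
c=cam('top')
def ax(P):
    P=P[:,:2];m=P.mean(0);u,s,v=np.linalg.svd(P-m);return m,v[0],np.degrees(np.arctan2(v[0][1],v[0][0]))%180
r=np.zeros((480,640),bool);r[252:307,130:143]=1
P=cloud(c,r);P=P[P[:,2]>.075];print('bar',len(P),P[:,2].mean(),ax(P))
r=np.zeros((480,640),bool);r[235:330,120:330]=1
P=cloud(c,r);
Q=P[(P[:,2]>.07)&(P[:,2]<.08)];print('tray',Q.min(0),Q.max(0))
Q=P[(P[:,2]>.1)&(P[:,2]<.115)];print('backboard',len(Q),ax(Q))
r[:]=0;r[310:350,425:480]=1
P=cloud(c,r);
for a,b in[(.02,.05),(.05,.08)]:
    Q=P[(P[:,2]>a)&(P[:,2]<b)];print('clip',len(Q),Q.min(0),Q.max(0),ax(Q))
r[:]=0;r[200:255,395:470]=1
P=cloud(c,r);Q=P[(P[:,2]>.09)&(P[:,2]<.12)];print('card',len(Q),Q.min(0),Q.max(0),ax(Q))
Q=P[(P[:,2]>.008)&(P[:,2]<.035)];print('cardbase',len(Q),Q.min(0),Q.max(0),ax(Q))
s=c['image'][160:360,360:540];cv2.imwrite('pics/crop.png',cv2.resize(s,None,fx=4,fy=4,interpolation=cv2.INTER_CUBIC)[:, :720])
```

```text
bar 377 0.09192600820108468 (array([0.5238, 0.3474]), array([-0.9997,  0.0249]), np.float64(178.57236119415558))
tray [0.4434 0.1407 0.0702] [0.6012 0.2949 0.08  ]
backboard 418 (array([0.5172, 0.0165]), array([0.4106, 0.9118]), np.float64(65.75454742929536))
clip 248 [ 0.4052 -0.285   0.021 ] [ 0.4326 -0.2332  0.05  ] (array([ 0.4194, -0.2577]), array([-0.2987, -0.9543]), np.float64(72.61886188048211))
clip 239 [ 0.3939 -0.2804  0.0501] [ 0.4442 -0.2377  0.0794] (array([ 0.4197, -0.2589]), array([-0.9482,  0.3177]), np.float64(161.47651954662769))
card 112 [ 0.6076 -0.259   0.09  ] [ 0.6493 -0.176   0.1139] (array([ 0.6265, -0.2159]), array([-0.4297,  0.903 ]), np.float64(115.45099408687948))
cardbase 989 [ 0.5854 -0.2728  0.0082] [ 0.6948 -0.1629  0.0342] (array([ 0.6259, -0.2153]), array([ 0.4733, -0.8809]), np.float64(118.24784002924515))
```

View pics/crop.png

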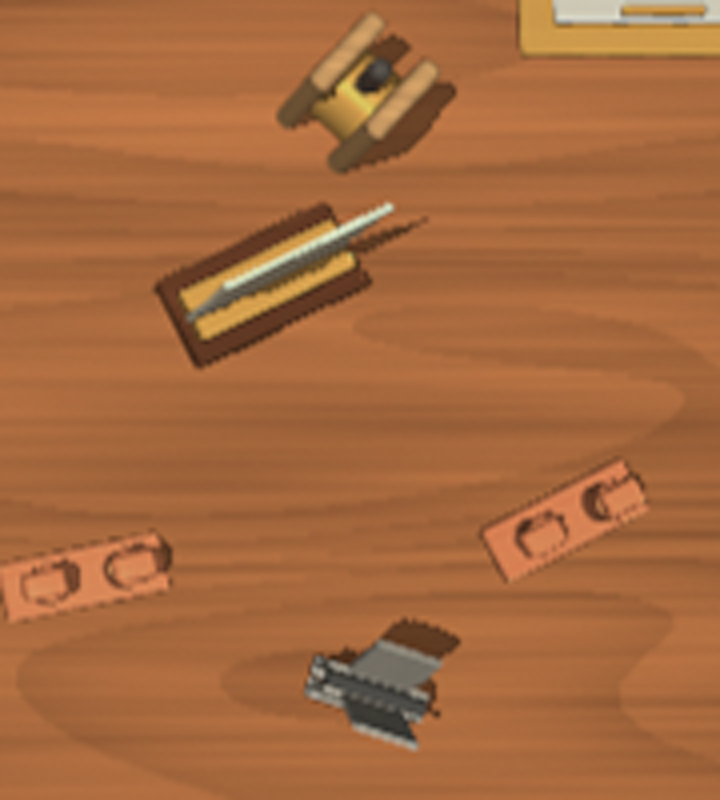

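>>> send_rows(moves="50 0 0 0 -5.75; 50 0 0 0 -5.75; 50 -18 0 -28 0; 50 -18 0 -28 0; 50 -18 0 -28 0; 50 -18 0 -28 0; 50 -18 0 -28 0; 50 -18 0 -28 0; 50 -18 0 -28 0; 50 -18 0 -28 0; 50 -18 0 -28 0; 50 -18 0 -28 0; 50 -18 0 -28 0; 50 -18 0 -28 0; 50 -18 0 -28 0; 50 -18 0 -28 0; 50 0 0 0 0; 50 0 0 0 0")

```text
time_s: 3.05
position: [0.5271, 0.346, 0.2223]
tcp_rot: [[0.029, 0.0, -1.0], [1.0, 0.0, 0.029], [0.0, -1.0, -0.0]]
force: [0.2, 0.3, 0.0]
opening: 0.577
```

Run:
```python
from h import *
np.set_printoptions(precision=4,suppress=True)
s=read_state();print(s['time_s'],s['position'],s['tcp_rot'],s['opening'])
c=cam('wrist');cv2.imwrite('pics/w1.png',c['image'])
for o in ['tray_bar','tray_hinge']:
    for m in mark_of(c,o)[:2]: print(o,m['p'],m['pixel'],at_z(c,m['pixel'],.087 if o=='tray_bar' else .075))
```

```text
3.05 [0.5271 0.346  0.2223] [[ 0.0286  0.0001 -0.9996]
 [ 0.9996  0.0002  0.0286]
 [ 0.0002 -1.     -0.0001]] 0.5766769696453354
tray_hinge 0.66 [228.3, 97.8] [0.5218 0.1634 0.075 ]
```

View pics/w1.png

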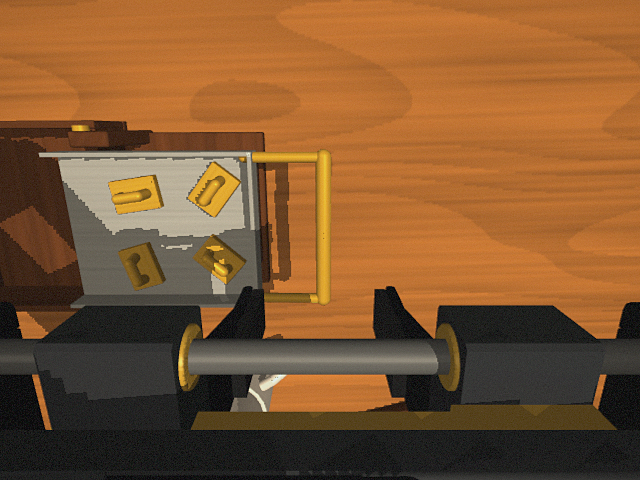

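>>> send_rows(moves="50 0 25 3 0; 50 1 25 0 0; 50 0 25 0 0; 50 0 25 0 0; 50 0 25 0 0; 50 0 15 0 0; 50 0 13 0 0; 50 0 0 0 0; 0 0 0 0 0; 0 0 0 0 0; 0 0 0 0 0; 0 0 0 0 0; 0 0 0 0 0; 0 0 0 0 0")

```text
time_s: 4.37
position: [0.5229, 0.3485, 0.0703]
tcp_rot: [[0.025, 0.001, -1.0], [1.0, 0.0, 0.025], [0.001, -1.0, -0.001]]
force: [1.2, -0.3, -0.2]
opening: 0.207
```

>>> send_rows(moves="0 0 0 0 0; 0 0 0 0 0; 0 0 0 0 0; 0 0 0 0 0; 0 -1 -9.2 0 0; 0 -1 -9.2 0 0; 0 -2 -9 0 0; 0 -2 -9 0 0")

```text
time_s: 5.03
position: [0.5226, 0.3439, 0.106]
tcp_rot: [[0.026, 0.001, -1.0], [1.0, 0.003, 0.026], [0.003, -1.0, -0.001]]
force: [-0.1, 6.5, -1.3]
opening: 0.123
```

>>> send_rows(moves="0 -2.85 -8.8 0 0; 0 -2.85 -8.8 0 0; 0 -3.75 -8.5 0 0; 0 -3.75 -8.5 0 0; 0 -4.55 -8.05 0 0; 0 -4.55 -8.05 0 0; 0 -5.35 -7.6 0 0; 0 -5.35 -7.6 0 0; 0 -6.05 -7 0 0; 0 -6.05 -7 0 0; 0 -6.75 -6.35 0 0; 0 -6.75 -6.35 0 0; 0 -7.35 -5.65 0 0; 0 -7.35 -5.65 0 0; 0 -7.85 -4.9 0 0; 0 -7.85 -4.9 0 0; 0 0 0 0 0; 0 0 0 0 0; 0 0 0 0 0; 0 0 0 0 0")

```text
time_s: 6.7
position: [0.5205, 0.2562, 0.2224]
tcp_rot: [[0.026, 0.003, -1.0], [1.0, 0.006, 0.026], [0.006, -1.0, -0.003]]
force: [-2.5, 8.7, 10.7]
opening: 0.127
```

Run:
```python
from h import *
c=cam('wrist');cv2.imwrite('pics/w2.png',c['image']);d=cam('scene');cv2.imwrite('pics/s2.png',np.hstack([cv2.resize(d['image'][90:290,220:420],(400,400)),cv2.resize(c['image'],(400,400))]))
```

```text
(no output)
```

View pics/s2.png

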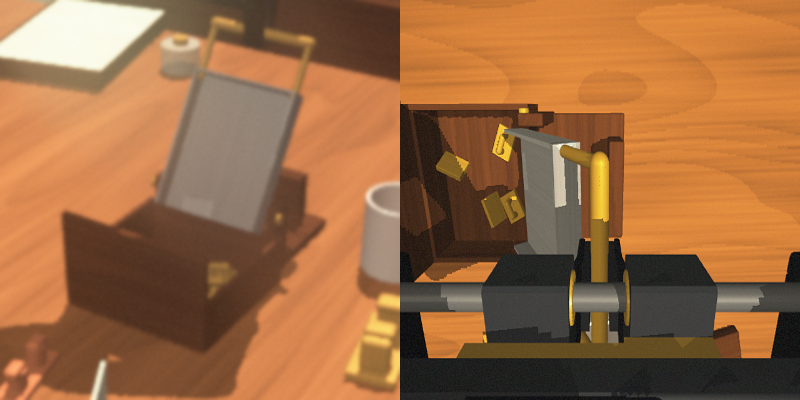

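The tray is raised to about 1 rad and empty. All four eyes show in the box (right half, around x 440-525, y 140-220). I'll wait briefly, then lower it.

>>> send_rows(moves="0 0 0 0 0; 0 0 0 0 0; 0 0 0 0 0; 0 0 0 0 0; 0 7.85 4.9 0 0; 0 7.85 4.9 0 0; 0 7.35 5.65 0 0; 0 7.35 5.65 0 0; 0 6.75 6.35 0 0; 0 6.75 6.35 0 0; 0 6.05 7 0 0; 0 6.05 7 0 0; 0 5.35 7.6 0 0; 0 5.35 7.6 0 0; 0 4.55 8.05 0 0; 0 4.55 8.05 0 0; 0 3.75 8.5 0 0; 0 3.75 8.5 0 0; 0 2.85 8.8 0 0; 0 2.85 8.8 0 0")

```text
time_s: 8.47
position: [0.5227, 0.3435, 0.1058]
tcp_rot: [[0.025, 0.001, -1.0], [1.0, 0.001, 0.025], [0.001, -1.0, -0.001]]
force: [-0.1, 4.1, 2.2]
opening: 0.128
```

>>> send_rows(moves="0 2 9 0 0; 0 2 9 0 0; 0 1 9.2 0 0; 0 1 8.2 0 0; 0 0 0 0 0; 20 0 0 0 0; 45 0 0 0 0; 45 0 0 0 0; 45 0 0 0 0; 45 0 0 0 0; 45 0 0 0 0; 45 0 -10 0 0; 45 0 -20 0 0; 45 0 -30 0 0; 45 0 -30 0 0; 60 0 -30 0 0; 60 0 -30 0 0")

```text
time_s: 9.88
position: [0.5223, 0.3482, 0.2228]
tcp_rot: [[0.025, 0.0, -1.0], [1.0, -0.0, 0.025], [-0.0, -1.0, -0.0]]
force: [-0.4, 0.9, 0.9]
opening: 0.592
```

Run:
```python
from h import *
np.set_printoptions(precision=4,suppress=True)
s=read_state();print(s['time_s'],s['position'],s['opening'])
d=cam('top');cv2.imwrite('pics/t3.png',cv2.resize(d['image'][220:345,120:340],None,fx=3,fy=3))
for o in ['eye','tray_bar','stand','clip_pivot','card_top']:
  for m in mark_of(d,o)[:5]:
    if m['p']>.3: print(o,m['p'],m['pixel'],by_depth(d,m['pixel']))
```

```text
9.8833 [0.5223 0.3482 0.2228] 0.5921339572593962
eye 0.76 [294.6, 304.4] [0.4964 0.0336 0.0246]
eye 0.69 [302.9, 261.6] [0.4807 0.12   0.0164]
eye 0.63 [265.1, 277.1] [0.5556 0.0884 0.0306]
eye 0.49 [270.4, 264.5] [0.5452 0.1139 0.0285]
stand 0.63 [282.6, 242.7] [0.5174 0.1502 0.0753]
clip_pivot 0.64 [328.9, 453.2] [ 0.4269 -0.2576  0.0461]
clip_pivot 0.49 [304.0, 262.6] [0.4785 0.118  0.0161]
card_top 0.81 [221.4, 437.1] [ 0.6286 -0.2193  0.1093]
```

View pics/t3.png

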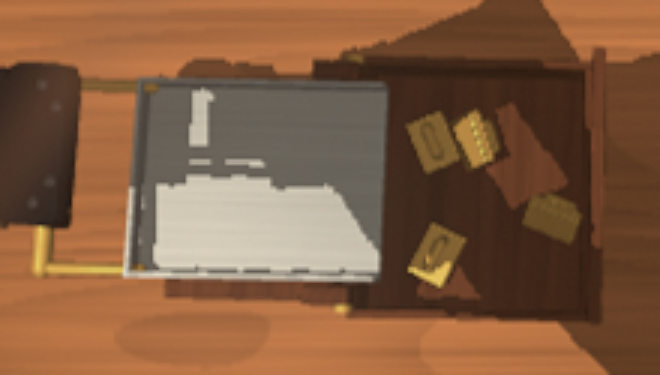

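All four eyes lie in the box and the tray is level and empty. Next I move above the clip.

>>> send_rows(moves="60 -32 0 4.6 0; 60 -32 0 4.6 0; 60 -32 0 4.6 0; 60 -32 0 4.6 0; 60 -32 0 4.6 0; 60 -32 0 4.6 0; 60 -32 0 4.6 0; 60 -32 0 4.6 0; 60 -32 0 4.6 0; 60 -32 0 4.6 0; 60 -32 0 4.6 0; 60 -32 0 4.6 0; 60 -32 0 4.6 0; 60 -32 0 4.6 0; 60 -32 0 4.6 0; 60 -32 0 4.6 0; 60 -32 0 4.6 0; 60 -32 0 4.6 0; 60 -32 0 4.6 0")

```text
time_s: 11.77
position: [0.4184, -0.2579, 0.2191]
tcp_rot: [[0.025, -0.003, -1.0], [1.0, 0.003, 0.025], [0.003, -1.0, 0.003]]
force: [-0.2, 0.6, -0.1]
opening: 0.692
```

>>> send_rows(moves="65 0 0 0 7.1; 65 0 0 0 7.1; 65 0 0 0 7.1; 65 0 0 0 7.1; 65 0 0 0 7.1; 65 0 0 0 7.1; 65 0 0 0 7.1; 65 0 0 0 7.1; 65 0 0 0 7.1; 65 0 0 0 7.1; 65 0 0 0 7.1; 65 0 0 0 7.1; 65 0 0 0 7.1; 65 0 0 0 7.1; 65 0 0 0 7.1; 65 0 0 0 0; 65 0 0 0 0")

```text
time_s: 13.18
position: [0.4192, -0.2566, 0.2194]
tcp_rot: [[0.952, -0.002, 0.305], [-0.305, 0.002, 0.952], [-0.003, -1.0, 0.001]]
force: [-0.3, -0.1, -0.2]
opening: 0.745
```

Run:
```python
from h import *
np.set_printoptions(precision=4,suppress=True)
s=read_state();print(s['time_s'],s['position'],s['tcp_rot'],s['opening'],s['joint_positions'])
c=cam('wrist');cv2.imwrite('pics/w4.png',c['image'])
for o,z in [('clip_pivot',.036),('clip',0)]:
    for m in mark_of(c,o)[:2]: print(o,m['p'],m['pixel'],at_z(c,m['pixel'],z),by_depth(c,m['pixel']))
for m in masks_of(c,'clip')[:1]:
    P=cloud(c,m['region'])
    for a,b in[(.02,.05),(.06,.085)]:
        Q=P[(P[:,2]>a)&(P[:,2]<b)];R=np.array(s['tcp_rot']);T=(Q-s['position'])@R
        print(m['bbox'],len(Q),Q.mean(0),'tool',T.min(0),T.max(0)); v=np.linalg.svd(Q[:,:2]-Q[:,:2].mean(0),full_matrices=0)[2][0];print(np.degrees(np.arctan2(v[1],v[0])))
```

```text
13.1833 [ 0.4192 -0.2566  0.2194] [[ 0.9524 -0.0022  0.3049]
 [-0.3049  0.002   0.9524]
 [-0.0027 -1.      0.0012]] 0.7451877814466076 [-44.5207  20.3046 100.9533  -0.008   58.9102 -26.7651]
clip_pivot 0.95 [218.5, 321.6] [ 0.4207 -0.2579  0.036 ] [ 0.4211 -0.2565  0.0421]
clip 0.64 [211.1, 318.4] [ 0.4176 -0.2576  0.    ] [ 0.4204 -0.2495  0.0406]
[293.2, 186.6, 347.4, 253.8] 1081 [ 0.4196 -0.2576  0.0416] tool [-0.0088  0.1694 -0.0278] [0.0131 0.1975 0.0226]
-109.30421857709209
[293.2, 186.6, 347.4, 253.8] 881 [ 0.4197 -0.2585  0.0708] tool [-0.0207  0.141  -0.0194] [0.0229 0.1594 0.0141]
-19.05190424786288
```

View pics/w4.png

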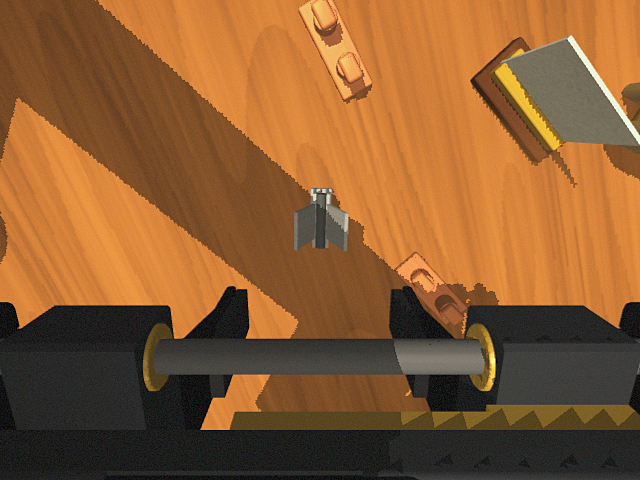

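>>> send_rows(moves="65 1.3 25 -2.5 1; 65 0 25 0 0; 65 0 25 0 0; 65 0 25 0 0; 65 0 25 0 0; 65 0 20 0 0; 65 0 15 0 0; 65 0 11 0 0; 65 0 0 0 0; 40 0 0 0 0; 30 0 0 0 0; 20 0 0 0 0; 8 0 0 0 0; 0 0 0 0 0; 0 0 0 0 0; 0 0 0 0 0; 0 0 0 0 0; 0 0 0 0 0; 0 0 0 0 0; 0 0 0 0 0")

```text
time_s: 15.05
position: [0.4204, -0.2601, 0.05]
tcp_rot: [[0.946, 0.0, 0.325], [-0.325, -0.0, 0.946], [0.001, -1.0, -0.0]]
force: [-1.7, -0.1, 3.7]
opening: 0.158
```

Run:
```python
from h import *
s=read_state();print(s['time_s'],s['position'],s['opening'],s['force'])
c=cam('wrist');d=cam('scene');cv2.imwrite('pics/s5.png',np.hstack([cv2.resize(d['image'][230:370,90:300],(450,300)),cv2.resize(c['image'],(350,300))]))
```

```text
15.05 [ 0.42041412 -0.26008396  0.04997078] 0.15816644960645565 [-1.74027848 -0.13262809  3.72386657]
```

View pics/s5.png

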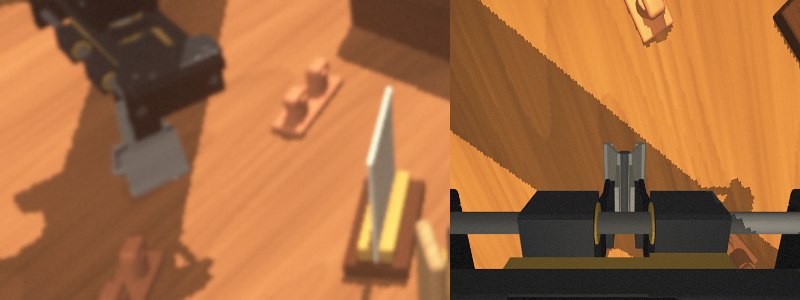

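The wings are squeezed to 13.8 mm, so the clip is wide open. Lift, turn, and go above the card.

>>> send_rows(moves="0 0 -10 0 0; 0 0 -20 0 0; 0 0 -25 0 0; 0 0 -25 0 0; 0 0 -25 0 0; 0 0 -25 0 0; 0 0 -25 0 0; 0 0 -20 0 0; 0 0 -5 0 0; 0 0 0 0 -6.43; 0 0 0 0 -6.43; 0 0 0 0 -6.43; 0 0 0 0 -6.43; 0 0 0 0 -6.43; 0 0 0 0 -6.43; 0 0 0 0 -6.43; 0 0 0 0 0")

```text
time_s: 16.57
position: [0.4198, -0.2594, 0.2286]
tcp_rot: [[0.897, -0.001, -0.441], [0.441, 0.001, 0.897], [-0.001, -1.0, 0.002]]
force: [0.4, 0.3, -2.2]
opening: 0.159
```

>>> send_rows(moves="0 15 0 -4 0; 0 20 0 -5 0; 0 25 0 -6 0; 0 25 0 -6 0; 0 25 0 -6 0; 0 25 0 -6 0; 0 25 0 -6 0; 0 20 0 -6 0; 0 15 0 -4 0; 0 10 0 -3 0; 0 0 0 0 0; 0 0 0 0 0; 0 0 0 0 0")

```text
time_s: 17.65
position: [0.6262, -0.2164, 0.2287]
tcp_rot: [[0.899, -0.002, -0.438], [0.438, 0.001, 0.899], [-0.002, -1.0, 0.002]]
force: [-1.1, 0.3, -0.5]
opening: 0.154
```

Run:
```python
from h import *
np.set_printoptions(precision=4,suppress=True)
s=read_state();print(s['time_s'],s['position'],s['opening'],s['force']);R=np.array(s['tcp_rot'])
c=cam('wrist');cv2.imwrite('pics/w6.png',c['image'])
for o in ['card_top','clip_pivot','lip']:
    for m in mark_of(c,o)[:2]:
        P=by_depth(c,m['pixel']);print(o,m['p'],m['pixel'],P,'tool',R.T@(P-s['position']),at_z(c,m['pixel'],.11))
P=cloud(c,(c['z_map']>0)&(np.arange(480)[:,None]<300))
Q=P[(P[:,2]>.098)&(P[:,2]<.118)&(np.linalg.norm(P[:,:2]-[.627,-.217],axis=1)<.06)]
T=(Q-s['position'])@R;print(len(Q),Q.mean(0),'tool',T.mean(0),T.min(0),T.max(0))
v=np.linalg.svd(Q[:,:2]-Q[:,:2].mean(0),full_matrices=0)[2][0];print(np.degrees(np.arctan2(v[1],v[0])))
```

```text
17.65 [ 0.6262 -0.2164  0.2287] 0.15398505850556257 [-1.0643  0.2557 -0.5493]
card_top 0.9 [241.5, 321.8] [ 0.6159 -0.193   0.2087] tool [0.0011 0.0201 0.0254] [ 0.6291 -0.2187  0.11  ]
clip_pivot 0.87 [291.2, 320.7] [ 0.625  -0.2129  0.2192] tool [0.0005 0.0095 0.0036] [ 0.6462 -0.2557  0.11  ]
clip_pivot 0.35 [243.2, 322.8] [ 0.6163 -0.1927  0.212 ] tool [0.0015 0.0168 0.0256] [ 0.6304 -0.2196  0.11  ]
lip 0.95 [268.7, 297.7] [ 0.6118 -0.2127  0.2043] tool [-0.0113  0.0244  0.0096] [ 0.622  -0.2465  0.11  ]
lip 0.83 [266.3, 341.2] [ 0.6314 -0.2019  0.2035] tool [0.0111 0.0252 0.0106] [ 0.6513 -0.2301  0.11  ]
266 [ 0.6179 -0.1959  0.1106] tool [0.0017 0.1181 0.0218] [ 0.0004  0.1159 -0.0022] [0.0034 0.13   0.0425]
-64.82158497430868
```

View pics/w6.png

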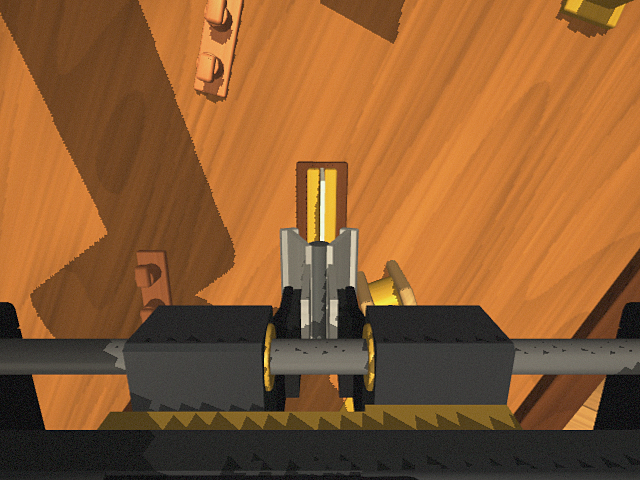

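The clip is astride the card's line in plan: card centre at tool x +1.7 mm, z -2.5 mm, with the angle within 1°. Lips are near z 0.18, so I descend about 82 mm.

>>> send_rows(moves="0 1.7 5 -2.5 0; 0 0 10 0 0; 0 0 10 0 0; 0 0 10 0 0; 0 0 10 0 0; 0 0 10 0 0; 0 0 10 0 0; 0 0 7 0 0; 0 0 5 0 0; 0 0 3 0 0; 0 0 2 0 0; 0 0 0 0 0; 0 0 0 0 0; 0 0 0 0 0; 0 0 0 0 0; 0 0 0 0 0")

```text
time_s: 19.18
position: [0.6302, -0.2181, 0.148]
tcp_rot: [[0.898, 0.001, -0.44], [0.44, -0.0, 0.898], [0.0, -1.0, -0.001]]
force: [-0.2, 0.2, -0.9]
opening: 0.157
```

Run:
```python
from h import *
np.set_printoptions(precision=4,suppress=True)
s=read_state();print(s['time_s'],s['position'],s['opening'],s['force']);R=np.array(s['tcp_rot'])
c=cam('wrist');d=cam('scene')
cv2.imwrite('pics/s7.png',np.hstack([cv2.resize(d['image'][230:380,190:340],(400,400),interpolation=2),cv2.resize(c['image'][130:330,220:420],(400,400),interpolation=2)]))
for n,k in(('w',c),('s',d)):
  for o in ['card_top','clip_pivot','lip']:
    for m in mark_of(k,o)[:2]:
        P=by_depth(k,m['pixel']);print(n,o,m['p'],m['pixel'],P,'tool',R.T@(P-s['position']))
t=cam('top')
for m in mark_of(t,'eye')[:4]: print('eye',m['p'],by_depth(t,m['pixel']))
```

```text
19.1833 [ 0.6302 -0.2181  0.148 ] 0.15678711204130222 [-0.155   0.1974 -0.8508]
w clip_pivot 0.74 [289.9, 320.6] [ 0.6289 -0.2147  0.1372] tool [0.0004 0.0108 0.0037]
w lip 0.81 [268.1, 341.7] [ 0.6363 -0.2047  0.1222] tool [0.0114 0.0258 0.0094]
w lip 0.58 [267.7, 300.0] [ 0.6161 -0.2117  0.1286] tool [-0.0098  0.0194  0.012 ]
s card_top 0.96 [288.0, 267.3] [ 0.6301 -0.2181  0.1114] tool [-0.0001  0.0366  0.0001]
s clip_pivot 0.64 [279.2, 267.2] [ 0.6389 -0.2289  0.1397] tool [ 0.0031  0.0083 -0.0135]
s lip 0.75 [295.1, 260.1] [ 0.5487 -0.1333  0.0018] tool [-0.036   0.1461  0.1121]
s lip 0.57 [293.5, 272.5] [ 0.6515 -0.2342  0.1207] tool [ 0.0121  0.0274 -0.0238]
```

View pics/s7.png

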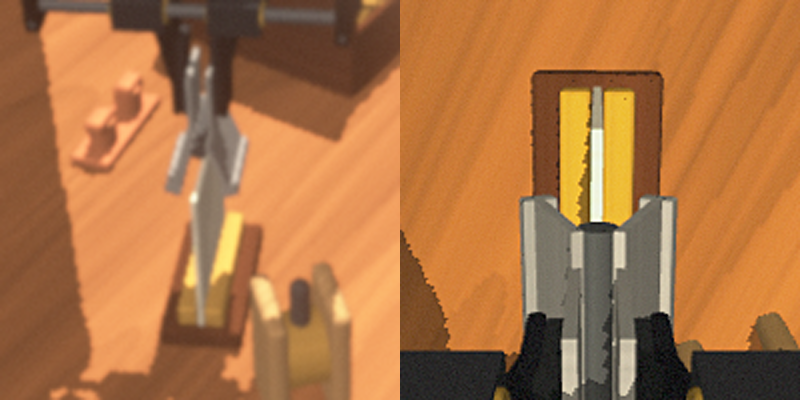

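The clip straddles the card, with a lip on either side of the edge (left half, near (172,190) and (240,190)). I'll check the lip depth numerically.

Run:
```python
from h import *
np.set_printoptions(precision=4,suppress=True)
s=read_state();R=np.array(s['tcp_rot'])
d=cam('scene')
r=np.zeros((480,640),bool);r[260:315,245:295]=1
P=cloud(d,r);T=(P-s['position'])@R
for lo,hi in((-.02,-.006),(-.004,.004),(.006,.02)):
    k=(T[:,0]>lo)&(T[:,0]<hi)&(abs(T[:,2])<.05)&(P[:,2]>.06)
    Q=P[k];U=T[k]
    for z in np.arange(.08,.14,.006):
        q=(Q[:,2]>=z)&(Q[:,2]<z+.006)
        if q.sum():print(lo,round(z,3),q.sum(),U[q].mean(0),U[q][:,2].min(),U[q][:,2].max())
```

```text
-0.02 0.098 8 [-0.0152  0.0451 -0.0199] -0.023434159000507007 -0.008511041766678364
-0.02 0.104 51 [-0.0163  0.0411 -0.0086] -0.02541523562757496 0.024011147424172364
-0.02 0.11 15 [-0.0158  0.0348 -0.0082] -0.02441573367147649 0.02498484153944606
-0.02 0.116 12 [-0.0132  0.0285 -0.0143] -0.023927770981176554 0.009691345807008873
-0.02 0.122 10 [-0.0107  0.0222 -0.0193] -0.023939038050606112 -0.0056761930690128505
-0.02 0.128 8 [-0.0089  0.0172 -0.0202] -0.023458685624169872 -0.01435426771341248
-0.02 0.134 14 [-0.0071  0.011  -0.0141] -0.022365576215827507 0.02624373196025335
-0.02 0.14 4 [-0.0071  0.0039 -0.0142] -0.014659963614880952 -0.013780146163307343
-0.004 0.08 17 [-0.0002  0.0638 -0.0068] -0.02905210060035526 0.019851834733851374
-0.004 0.086 20 [-0.0003  0.0581 -0.01  ] -0.03601536945378417 0.014768021390011238
-0.004 0.092 23 [-0.0006  0.0523 -0.0197] -0.04416555434010866 0.005685952756858943
-0.004 0.098 28 [-0.0009  0.0467 -0.0254] -0.04343816738431012 0.006726905529397066
-0.004 0.104 27 [-0.0011  0.0404 -0.0257] -0.04411758744420433 -0.00025517818665698013
-0.004 0.11
[... 372 characters left out ...]
348127335064 -0.012951532260212215
0.006 0.098 9 [ 0.0157  0.0452 -0.0212] -0.023443700503429588 -0.011900342762560119
0.006 0.104 87 [ 0.0169  0.0403 -0.0027] -0.024733098546557433 0.02614497227275581
0.006 0.11 53 [ 0.0135  0.0346 -0.0026] -0.0238986215414629 0.02857463596751644
0.006 0.116 48 [ 0.0114  0.0286 -0.0001] -0.024054836115842488 0.026409684607739375
0.006 0.122 49 [ 0.0094  0.0227 -0.0032] -0.026064869305497465 0.02698473435364196
0.006 0.128 35 [ 0.0074  0.0167 -0.0054] -0.02318168685218221 0.014758070557931827
0.006 0.134 7 [ 0.0062  0.0114 -0.01  ] -0.018343321858974474 -0.0040388294005210485
0.006 0.14 2 [ 0.0061  0.0072 -0.0088] -0.014037436035450884 -0.0035314179934325634
```

>>> send_rows(moves="0 0 2 0 0; 0 0 2 0 0; 0 0 0 0 0; 0 0 0 0 0; 0 0 0 0 0; 0 0 0 0 0; 0 0 0 0 0; 0 0 0 0 0")

```text
time_s: 20.4
position: [0.63, -0.2181, 0.1436]
tcp_rot: [[0.898, 0.0, -0.44], [0.44, -0.0, 0.898], [0.0, -1.0, -0.0]]
force: [-0.2, -0.4, -0.7]
opening: 0.159
```

Run:
```python
from h import *
np.set_printoptions(precision=4,suppress=True)
s=read_state();print(s['time_s'],s['position'],s['opening'],s['force'],np.abs(s['qvel']).max())
t=cam('top')
for o in('eye','tray_hinge'):
  for m in mark_of(t,o)[:4]: print(o,m['p'],by_depth(t,m['pixel']))
print(hand_in())
```

```text
20.4 [ 0.63   -0.2181  0.1436] 0.1586875059964875 [-0.1568 -0.4351 -0.7396] 0.048768105682535624
eye 0.72 [0.518  0.1616 0.0754]
tray_hinge 0.64 [0.5235 0.1604 0.0732]
tray_hinge 0.22 [0.6956 0.256  0.0081]
the job is handed in; nothing more can be done
None
```

I handed the job in at about 20.4 s of the 61 s allowed. The hand-in gave no verdict, so the results below are from my own checks.

- **Pad eyes:** I pinched the tray's bar, tipped the tray to about 1 rad and lowered it again. The picture taken just afterwards showed all four eyes in the order box and the tray level and empty.
- **Clip:** I squeezed the clip by its wings until they were about 14 mm apart, which is wide open, and carried it to the card.
- **Position at the card:** The last depth check had a lip about 10 to 15 mm out on either side of the card. They were about 10 mm below its top edge, and I then lowered the clip another 4 mm. The clip is centred on the edge to within about 3 mm and lines up with it to about 1°.
- **Contact:** The wrist force stayed under 1 N, with no sign that the clip touches the card or stand.
- **Other goods:** I did not touch any of them, but did not measure their positions again.

One check disagreed: just before hand-in the network did not find the eyes in the top view. Its only "eye" was at the tray hinge, almost certainly a false hit. The arm had not been back near the box since the earlier picture, so I relied on that.

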